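# Fetch the faceplate from under the spindles

## Task

Clear the three turned spindles out of the tall stand into the notches of the low spare cradle, then take out the metal faceplate that lies beneath them and set it flat on the round bowl blank, centred in the pencilled circle with its hub up. Then lay every spindle back in the stand in the very notches it came from, lying as it did at the start. Never let a spindle end up on the bench, and do not knock over the glue bottle next to the blank.

Things in the scene. Friction and masses are not known exactly. Their poses are not given: they have to be found in the camera images.
- stand: Tall fixed brown stand. Base 170 (x) by 196 mm (y), 12 thick; two rails along y, 84 high, 16 thick, at x = -66 and +66 (116 clear between). Each rail has three 90-degree V notches, 18 deep (bottom 66 above bench), at y = -66, 0, +66. At start a spindle lies along x across each notch pair, the faceplate on the base below. Origin: centre of underside, on the bench.
- spare: Low fixed plywood cradle, empty at the start. Plan as the stand: base 170 by 196 mm, rails at x = -66 and +66, 90-degree V notches 18 mm deep at y = -66, 0, +66; but base 10 thick, rails 45 high, notch bottoms 27 above the bench. Any spindle may use any notch pair, lying along x, roughly centred. Origin: centre of underside, on the bench.
- blank: Round bowl blank of pale wood, fixed, 160 mm diameter, 50 mm high, flat top with a thin dark pencilled circle of 107 mm diameter and a centre dot. Origin: centre of the underside, on the bench.
- spindle_thick: Thick round wooden spindle (plain cylinder), pale, with two thin burnt lines, 40 mm diameter, 166 mm long, about 140 g. Origin: centre of the cylinder; x along its axis (both ends alike). Starts in one of the stand's three notch pairs. Cradled, its axis is 94 mm above the bench in the stand, 55 mm in the spare cradle.
- spindle_medium: Medium round wooden spindle (plain cylinder), pale, with two thin burnt lines, 32 mm diameter, 180 mm long, about 100 g. Origin: centre of the cylinder; x along its axis (both ends alike). Starts in one of the stand's three notch pairs. Cradled, its axis is 89 mm above the bench in the stand, 50 mm in the spare cradle.
- spindle_slim: Slim round wooden spindle (plain cylinder), pale, with two thin burnt lines, 24 mm diameter, 196 mm long, about 60 g. Origin: centre of the cylinder; x along its axis (both ends alike). Starts in one of the stand's three notch pairs. Cradled, its axis is 83 mm above the bench in the stand, 44 mm in the spare cradle.
- faceplate: Aluminium lathe faceplate, about 0.5 kg: disc 100 mm diameter, 10 mm thick, with a round hub on top, 36 mm diameter, 30 mm high (40 mm in all); take it by the hub. Origin: centre of the disc's underside; z up along the hub. Starts flat, hub up, on the stand's base (underside 12 mm above the bench), between the rails, beneath the spindles.
- glue: White glue bottle standing close to the blank (about 125 mm from its centre, on the far side), 38 mm diameter, 100 mm high. Leave it standing. Origin: centre of its underside.

How it is judged:
By the outcome, as a careful person would: the job done as asked, in the order asked, and still so for the second after the job is handed in, with the robot touching nothing.
It also fails if it takes over 144 s, if anything falls off the work surface, if the arm or the gripper's body presses on something with over 40 N, if the wrist force passes 120 N, or if a joint passes its speed limit or range.

## Robot

A 6-joint arm with a two-finger parallel gripper is mounted at the origin on the work surface. World frame = base frame: x ahead of the robot, y to its left, z up, the work surface at z = 0. Lengths are in m, angles in degrees, forces in N, time in s.
With the tool pointing down it reaches from about 0.35 to 0.875 m from the base axis. Payload 4.2 kg.
Tool frame: the origin (TCP) lies midway between the tips of the shut fingers; the grasp point (between the pads) lies 19 mm behind it; z points along the fingers, y is the line along which they close (so a half turn about z gives the same grasp; the last joint's range is limited). The gripper opens to 87 mm and grips with 3 to 60 N. Pads are 19 mm wide; open, the fingers measure 117 mm over their backs; the gripper's body (75 mm by 190 mm) begins 51 mm behind the grasp point.
Start: joints at [-53.996, 22.042, 0.453, 0, -68.411, -14.817], TCP at [0.226, -0.583, 0.223] pointing down, gripper open.
Joint ranges: [-179.83, 179.83], [-69.29, 118.12], [-61.27, 80.66], [-181.25, 117.63], [-171.15, -9.14], [-177.46, 177.46]. Speed limits (degrees/s): [159.86, 159.86, 180, 180, 180, 180].

## Interface

Orientations are given as a 3x3 rotation matrix whose columns are the frame's x, y, z axes.
In Python, from station import sense, capture, finish_job, silhouettes, landmark_of gives the robot as it stands.
- The arm moves only by the tool step_arm, never from a script. Its arguments are lists of equal length, an entry for each row: "linear": the shift along the tool's x, y, z in mm, a list of three; "delta_rot": the turn, a rotation vector about the tool's x, y, z in rad, a list of three; "grip": the finger opening in mm, from 0 to 87. A call has 1 to 10 rows; each row shifts and turns the commanded pose from where the row before left it, along the tool's axes as they then stand; what a row does not reach is not made up. A row lasts 1/8 s, in which the tool goes at most 62.5 mm and 10.7 degrees, less where a joint would pass 70% of its speed; a pose out of reach is approached as far as the arm can. A call with a gripper value outside its range is refused whole. The fingers move at their own pace and stop on an object; the grip force is fixed at half the most. Time passes only in rows, so rows that do not move let the fingers close. It gives the time, the measured TCP pose, the force, the opening and the grip force at its end, in the units of the state.
- sense(): the state, without advancing time (a new reading comes with each control period).
- capture(name): name is "side" or "top" or "wrist"; returns a dict with "img" (384x512x3 uint8, red, green, blue), "fx", "fy", "cx", "cy" (pixels), "world_to_cam" (4x4, takes a point from world to camera coordinates); the wrist camera has in their place "mount" (4x4, takes a point from camera to tool coordinates, whose origin is the TCP and whose axes are the flange's). Camera axes: x right, y up, looking along -z (the intrinsics and any distortion apply to the point x, -y, -z); pixel columns grow to the right and rows downward; lengths in m; the calibration is good to about 2 mm. A picture is of the moment at which its call begins: read the wrist's pose just before it. There is no depth.
- finish_job(): hands the job in; it is judged then, once.
Trained networks look in the newest picture that a camera, given by its name, has taken for a name from the list of things; names that differ only in an ending like _2 or _b are one class to them, and where a whole thing is asked for, a point or a joint stands for the part that bears it (a point fixed in the world has none). Each returns a list of dicts, best first, with "score" (0 to 1); they miss things now and then, are a little off and sometimes report something else, mostly with a low value. They report only what shows in the picture. A call takes as long as a camera call.
- silhouettes(camera, label): "mask" (384x512 bool, what is visible of it) and "point" ([column, row] in pixels, amid what is visible of it).
- landmark_of(camera, label): "point" ([column, row] in pixels: a listed point, or the origin of a listed thing).
The state is a dict: "time_s": time; "joints": joint angles; "joint_velocities": joint speeds; "effort": joint torques, N m; "tcp_pos": TCP position; "ee_rot": TCP orientation; "wrist_force": force on the tool from outside, world axes, zero at the start; "moment": the same for the moment, N m; "gripper_width": opening from 0.0 (shut) to 1.0 (fully open); "gripper_force": force on a finger pad.
Only numpy, scipy, OpenCV 4.12 (cv2) and the standard library are available. Lean on these libraries where they do the work, as an engineer would, in place of code of your own. Each camera call takes 0.05 s, during which the arm holds its last target. There are 200 camera calls.

## Working session

There is one attempt and no reset: what is moved stays moved. The work goes in short steps, Python scripts to look and compute and a tool call to move; the robot and the scene stay as the last step left them, time stands still between calls to the robot, and variables do not carry over. Pictures are saved under pics/ and viewed, at most 14 in all, crops included, and the job is handed in when it is done.

Besides the shell and the picture viewer there is one more tool, called after "Emit:" as name(argument=value, ...) on one line, values as JSON. step_arm: Moves the arm, as the interface text tells. Its arguments: {"type":"object","properties":{"linear":{"type":"array"},"delta_rot":{"type":"array"},"grip":{"type":"array"}},"required":["linear","delta_rot","grip"]}

```bash
mkdir -p pics; ls
python3 - <<'E'
from station import *
import cv2,numpy as np
s=sense();print(s)
for c in("side","top"):
    d=capture(c);cv2.imwrite(f"pics/{c}0.png",d["img"][...,::-1]);print(c,d["fx"],d["cx"],d["cy"],np.round(d["world_to_cam"],3).tolist(),[k for k in d])
d=capture("wrist");print(d["mount"],d["fx"]); cv2.imwrite(f"pics/wrist0.png",d["img"][...,::-1])
a=[cv2.imread(f"pics/{c}0.png") for c in("side","top")]
cv2.imwrite("pics/both0.png",cv2.resize(np.vstack(a),(512,768))[:, :])
E
```

```text
pics
{'time_s': 0.0, 'joints': array([-5.39948135e+01,  2.20909040e+01,  3.79623935e-01, -3.03521885e-02,
       -6.84117695e+01, -1.48190226e+01]), 'joint_velocities': array([-0.00301643, -0.00845166,  0.01207554,  0.01204164, -0.11797219,
       -0.02884181]), 'effort': array([-1.78013179e-03, -3.90669358e+01,  1.87404048e+01,  4.22018632e+00,
        1.08005651e-02, -1.97847949e-04]), 'tcp_pos': array([ 0.22570105, -0.58216902,  0.22145352]), 'ee_rot': array([[-9.32481684e-01, -3.61216228e-01, -8.63983075e-04],
       [-3.61217253e-01,  9.32479484e-01,  2.02687569e-03],
       [ 7.35061011e-05,  2.20211005e-03, -9.99997573e-01]]), 'wrist_force': array([1.46578149, 0.66418643, 0.6270522 ]), 'moment': array([-0.01707118,  0.07296735, -0.01368899]), 'gripper_force': 0.0, 'gripper_width': 0.9978688809132428}
side 395.42796366728237 250.92934307485604 189.77156259883327 [[-0.967, -0.253, -0.012, 0.546], [0.137, -0.562, 0.816, -0.148], [-0.213, 0.787, 0.578, -0.854], [0.0, 0.0, 0.0, 1.0]] ['img', 'fx', 'fy', 'cx', 'cy', 'world_to_cam']
top 404.8868827802092 252.46576134509468 186.12164438185587 [[0.01, -1.0, 0.02, -0.012], [0.985, 0.013, 0.174, -0.582], [-0.174, 0.018, 0.985, -0.873], [0.0, 0.0, 0.0, 1.0]] ['img', 'fx', 'fy', 'cx', 'cy', 'world_to_cam']
[[ 2.21263140e-04  9.65447526e-01  2.60597442e-01  7.08445440e-02]
 [ 9.99999769e-01 -4.62810242e-05 -6.77601392e-04  5.68273263e-04]
 [-6.42127871e-04  2.60597531e-01 -9.65447313e-01 -1.63114244e-01]
 [ 0.00000000e+00  0.00000000e+00  0.00000000e+00  1.00000000e+00]] 284.43211572947615
```

View pics/top0.png

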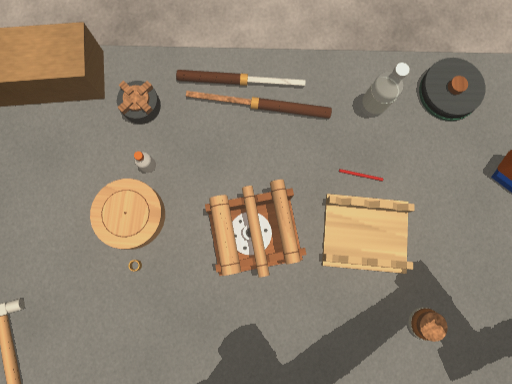

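View pics/side0.png

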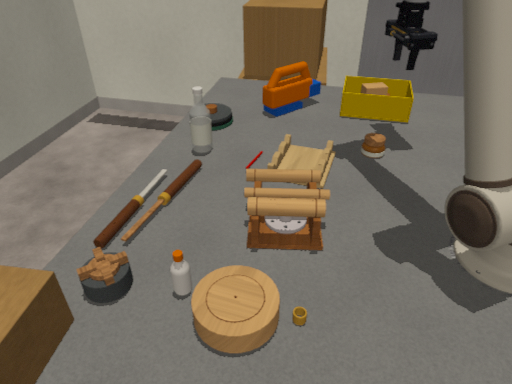

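Top view: thick (225,235), slim (256,231), medium (286,222) in the stand, faceplate beneath; spare (367,234), blank (126,213), glue (142,160). The side view agrees. Now triangulating.

```bash
cat > h.py <<'E'
from station import *
import cv2,numpy as np
def cam(c):
    s=sense(); d=capture(c)
    if c=="wrist":
        T=np.eye(4);T[:3,:3]=s["ee_rot"];T[:3,3]=s["tcp_pos"]; d["world_to_cam"]=np.linalg.inv(T@d["mount"])
    return d
def ray(d,p):
    M=np.linalg.inv(d["world_to_cam"]); v=M[:3,:3]@[(p[0]-d["cx"])/d["fx"],-(p[1]-d["cy"])/d["fy"],-1]
    return M[:3,3],v/np.linalg.norm(v)
def atz(d,p,z):
    o,v=ray(d,p); return o+v*(z-o[2])/v[2]
def tri(rs):
    A=sum(np.eye(3)-np.outer(v,v) for o,v in rs);b=sum((np.eye(3)-np.outer(v,v))@o for o,v in rs)
    X=np.linalg.solve(A,b); return X,max(np.linalg.norm((np.eye(3)-np.outer(v,v))@(X-o)) for o,v in rs)
def proj(d,X):
    c=d["world_to_cam"]@np.r_[X,1]; return np.array([d["cx"]+d["fx"]*c[0]/-c[2],d["cy"]+d["fy"]*c[1]/c[2]])
def ends(d,mask,z):
    "axis centre, angle (deg) of spindle from min-area rect of mask, at height z"
    m=max(cv2.findContours(mask.astype(np.uint8),0,1)[0],key=cv2.contourArea)
    b=cv2.boxPoints(cv2.minAreaRect(m)); 
    if np.linalg.norm(b[0]-b[1])>np.linalg.norm(b[1]-b[2]): b=np.roll(b,-1,0)
    e=[atz(d,(b[0]+b[1])/2,z),atz(d,(b[2]+b[3])/2,z)]
    v=e[1]-e[0]; return (e[0]+e[1])/2,(np.degrees(np.arctan2(v[1],v[0]))+90)%180-90,np.linalg.norm(v)
E
python3 - <<'E'
from h import *
np.set_printoptions(precision=4,suppress=True)
D={c:cam(c) for c in("side","top")}
for n in["spindle_thick","spindle_medium","spindle_slim","faceplate","stand","spare","blank","glue"]:
    r=[]
    for c in D:
        L=landmark_of(c,n)
        if L: r.append(ray(D[c],L[0]["point"])); print(n,c,np.round(L[0]["point"],1),round(L[0]["score"],2),len(L))
    if len(r)==2: print("   ",*tri(r))
    if "spin" in n:
        z={"thick":.094,"medium":.089,"slim":.083}[n[8:]]
        S=silhouettes("top",n)
        for q in S[:2]: print("   sil",q["score"],*ends(D["top"],q["mask"],z))
E
```

```text
spindle_thick side [283.8 205. ] 0.7 1
spindle_thick top [219.1 231.6] 0.89 1
    [0.4739 0.0647 0.1061] 0.0004860818851883946
   sil 0.58 [0.4691 0.0536 0.094 ] 12.054822866051666 0.1716505302702426
spindle_medium side [281.4 175.7] 0.56 1
spindle_medium top [282.1 222.6] 0.81 1
    [ 0.5001 -0.0687  0.0907] 0.0040364415862974646
   sil 0.43 [0.6272 0.2346 0.089 ] 46.14125831645259 0.05297743753159974
spindle_slim side [287.4 194.8] 0.69 1
spindle_slim top [256.7 230.3] 0.81 1
    [ 0.4795 -0.0151  0.0755] 0.0005263671323845031
   sil 0.93 [ 0.4796 -0.0111  0.083 ] 11.299781469121996 0.1980311765341817
faceplate side [285.3 218.7] 0.71 1
faceplate top [249.6 230.8] 0.59 2
    [ 0.4808 -0.0005  0.0149] 0.0019355447577058256
stand side [286.2 223.3] 0.91 1
spare side [300.8 164.4] 0.75 1
spare top [365.7 234.2] 0.83 2
    [ 0.4809 -0.2755  0.0021] 0.0023390968151456204
blank side [236.2 314. ] 0.95 1
blank top [128.  214.2] 0.68 1
    [0.5181 0.2855 0.0075] 0.0007019884539248929
glue side [187.7 287. ] 0.94 1
glue top [149.3 164.3] 0.68 1
    [0.6366 0.2427 0.0017] 0.004329422620327821
```

Emit:
step_arm(linear=[[-44, 36, -7], [-44, 36, -7], [-44, 36, -7], [-44, 36, -7], [-44, 36, -7], [-44, 36, -7], [-44, 36, -7], [-44, 36, -7], [-44, 36, -7], [0, 0, 0]], delta_rot=[[0, 0, 0], [0, 0, 0], [0, 0, 0], [0, 0, 0], [0, 0, 0], [0, 0, 0], [0, 0, 0], [0, 0, 0], [0, 0, 0], [0, 0, 0.17]], grip=[60, 60, 60, 60, 60, 60, 60, 60, 60, 60])

```text
time_s: 2.45
tcp_pos: [0.48, -0.1346, 0.2862]
ee_rot: [[-0.98, -0.199, 0.002], [-0.199, 0.98, 0.0], [-0.002, -0.0, -1.0]]
wrist_force: [-1.6, -0.9, -0.4]
gripper_width: 0.685
gripper_force: 0.0
```

Emit:
step_arm(linear=[[0, 0, 0], [0, 0, 0]], delta_rot=[[0, 0, 0], [0, 0, 0]], grip=[60, 60])

```text
time_s: 2.7
tcp_pos: [0.4778, -0.1379, 0.2856]
ee_rot: [[-0.98, -0.2, -0.0], [-0.2, 0.98, -0.0], [0.0, -0.0, -1.0]]
wrist_force: [0.8, -0.1, -0.2]
gripper_width: 0.689
gripper_force: 0.0
```

Run:
```python
from h import *
import pickle
s=sense();print(s["tcp_pos"],s["ee_rot"].round(3).tolist(),s["time_s"])
d=cam("wrist");cv2.imwrite("pics/w1.png",d["img"][...,::-1])
R={}
for n in["spindle_thick","spindle_medium","spindle_slim","faceplate","stand","spare"]:
    R[n]=(landmark_of("wrist",n),silhouettes("wrist",n))
    print(n,[(np.round(l["point"],1).tolist(),round(l["score"],2)) for l in R[n][0][:2]],[(np.round(l["point"],1).tolist(),round(l["score"],2),int(l["mask"].sum())) for l in R[n][1][:2]])
pickle.dump((d,R),open("w1.pkl","wb"))
```

```text
[ 0.4777567  -0.13789515  0.28556301] [[-0.98, -0.2, -0.0], [-0.2, 0.98, -0.0], [0.0, -0.0, -1.0]] 2.7
spindle_thick [([401.0, 198.4], 0.9)] [([406.2, 176.1], 0.85, 3245)]
spindle_medium [([299.9, 198.3], 0.73), ([348.5, 193.9], 0.56)] [([300.7, 181.3], 0.68, 2715)]
spindle_slim [([349.3, 194.0], 0.91)] [([350.3, 179.9], 0.62, 2373)]
faceplate [([341.2, 180.3], 0.58)] [([332.5, 180.6], 0.62, 2160)]
stand [] [([321.0, 158.7], 0.91, 5640)]
spare [([170.0, 148.5], 0.67), ([342.4, 180.5], 0.37)] [([164.4, 145.3], 0.87, 14609)]
```

View pics/w1.png

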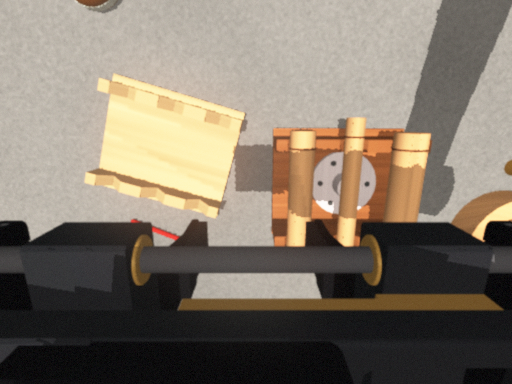

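The view shows spare (175,145) rotated about 16° in the image relative to the stand. The spindles' far ends are hidden by the gripper, so I move on outward for an unobstructed view.

Emit:
step_arm(linear=[[-35, 13, 0], [-35, 13, 0], [-40, 14, 0], [0, 0, 0], [0, 0, 0]], delta_rot=[[0, 0, 0], [0, 0, 0], [0, 0, 0], [0, 0, 0], [0, 0, 0]], grip=[60, 60, 60, 60, 60])

```text
time_s: 3.98
tcp_pos: [0.5775, -0.0765, 0.2852]
ee_rot: [[-0.98, -0.199, -0.001], [-0.199, 0.98, -0.0], [0.001, 0.0, -1.0]]
wrist_force: [0.7, -0.9, 1.2]
gripper_width: 0.687
gripper_force: 0.0
```

Run:
```python
from h import *
import pickle
np.set_printoptions(precision=4,suppress=True)
s=sense();print(s["tcp_pos"])
d=cam("wrist");cv2.imwrite("pics/w2.png",d["img"][...,::-1])
d1,R1=pickle.load(open("w1.pkl","rb"))
R={}
for n in["spindle_thick","spindle_medium","spindle_slim","faceplate","stand","spare"]:
    R[n]=(landmark_of("wrist",n),silhouettes("wrist",n))
    print(n,[(np.round(l["point"],1).tolist(),round(l["score"],2)) for l in R[n][0][:2]],[(np.round(l["point"],1).tolist(),round(l["score"],2),int(l["mask"].sum())) for l in R[n][1][:2]])
    if R[n][0] and R1[n][0]: print("  tri",*tri([ray(d,R[n][0][0]["point"]),ray(d1,R1[n][0][0]["point"])]))
    z={"thick":.094,"medium":.089,"slim":.083}.get(n[8:])
    if z and R[n][1]: print("  sil",*ends(d,R[n][1][0]["mask"],z))
pickle.dump((d,R),open("w2.pkl","wb"))
```

```text
[ 0.5775 -0.0765  0.2852]
spindle_thick [([378.4, 108.0], 0.86)] [([380.2, 99.7], 0.64, 5575)]
  tri [0.47   0.0484 0.1026] 0.00037146638768258215
  sil [0.4684 0.0571 0.094 ] 12.539556811016169 0.17576449309279563
spindle_medium [([269.9, 114.8], 0.65), ([382.3, 111.3], 0.61)] []
  tri [ 0.502  -0.0724  0.0784] 0.0009466651858155271
spindle_slim [([321.0, 110.2], 0.93)] [([326.0, 102.8], 0.56, 3353)]
  tri [ 0.4832 -0.0101  0.0794] 0.002242624253210806
  sil [ 0.4794 -0.0093  0.083 ] 11.841168542317774 0.2019038631029703
faceplate [([320.2, 107.5], 0.92)] [([313.1, 108.6], 0.76, 2697)]
  tri [0.4767 0.0002 0.0103] 0.0003312722338928798
stand [] [([293.2, 86.7], 0.67, 6215), ([271.4, 103.5], 0.65, 4090)]
spare [([135.8, 73.1], 0.71)] [([131.4, 69.5], 0.98, 17714)]
  tri [ 0.4827 -0.2732  0.0028] 0.0003767405650122741
```

View pics/w2.png

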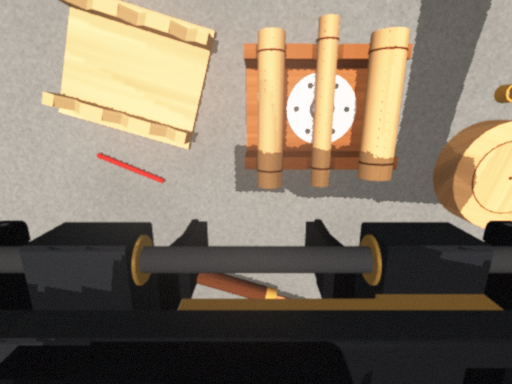

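Run:
```python
from h import *
import pickle
np.set_printoptions(precision=4,suppress=True)
d,R=pickle.load(open("w2.pkl","rb"))
ang=lambda v:(np.degrees(np.arctan2(v[1],v[0]))+90)%180-90
for n,a,b,z in[("thick",(390,38),(377,170),.094),("slim",(329,22),(320,180),.083),("medium",(272,38),(270,180),.089),("spare far rail",(45,95),(190,140),.045),("near rail, right end/far",(214,34),(190,140),.045),("stand base far edge",(246,169),(396,168),.08)]:
    A,B=atz(d,a,z),atz(d,b,z);print(n,(A+B)/2,ang(A-B),np.linalg.norm(A-B))
I=cv2.resize(d["img"][0:210,30:430],None,fx=2,fy=2,interpolation=cv2.INTER_CUBIC)
cv2.imwrite("pics/w2c.png",I[...,::-1])
m=R["spare"][1][0]["mask"].astype(np.uint8)
c=max(cv2.findContours(m,0,1)[0],key=cv2.contourArea);print(cv2.minAreaRect(c),cv2.approxPolyDP(c,5,True)[:,0].tolist())
```

```text
thick [0.4679 0.0569 0.094 ] 12.223097756771466 0.1506179152130893
slim [ 0.4795 -0.0101  0.083 ] 11.622001785548917 0.1851317481487741
medium [ 0.5008 -0.0728  0.089 ] 11.41120397942342 0.1657857172522613
spare far rail [ 0.5472 -0.2736  0.045 ] 84.14989445007694 0.20024935579637482
near rail, right end/far [ 0.4882 -0.1683  0.045 ] -4.689043441131162 0.13894215097948806
stand base far edge [0.5555 0.0067 0.08  ] -78.14782411255995 0.19660645432718063
((126.94298553466797, 66.17205047607422), (161.8966064453125, 126.72618103027344), 15.154067993164062) [[61, 0], [70, 7], [62, 88], [44, 92], [44, 103], [187, 147], [215, 31], [125, 0]]
```

View pics/w2c.png

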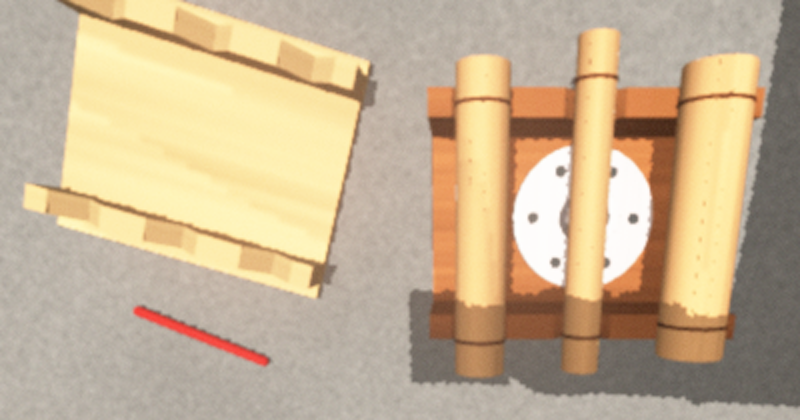

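Crop: thick axis (715,200), slim (592,200), medium (482,215), spare with notches clear; heights agree with the text. Stand yaw ≈11.7°, spare yaw ≈-5°. Going for the medium spindle.

Emit:
step_arm(linear=[[25, 6, 40], [25, 6, 40], [25, 7, 45], [0, 0, 0], [0, 0, 0]], delta_rot=[[0, 0, 0], [0, 0, 0], [0, 0, 0], [0, 0, 0], [0, 0, 0]], grip=[50, 50, 50, 50, 50])

```text
time_s: 5.25
tcp_pos: [0.5023, -0.0727, 0.1617]
ee_rot: [[-0.98, -0.199, 0.003], [-0.199, 0.98, -0.0], [-0.003, -0.001, -1.0]]
wrist_force: [0.4, -0.1, 0.5]
gripper_width: 0.575
gripper_force: 0.0
```

```bash
cat > go.py <<'E'
"go.py x y z yaw : print tool-frame shift mm, and turn about tool z (rad) to target; yaw of the tool's -x axis in world"
import sys; from h import *
t=list(map(float,sys.argv[1:])); s=sense(); E=s["ee_rot"]; y=np.degrees(np.arctan2(-E[1,0],-E[0,0]))
print(s["tcp_pos"].round(4),"yaw",y.round(2),"shift",(E.T@(np.array(t[:3])-s["tcp_pos"])*1e3).round(1),"rotz",np.radians(y-t[3]).round(3))
E
python3 - <<'E'
from h import *
import pickle
d,R=pickle.load(open("w2.pkl","rb"))
f=lambda x,y:atz(d,(30+x/2,y/2),.036)
for p in[(200,28),(305,62),(75,205),(165,233),(245,258)]:print(f(*p).round(4))
E
python3 go.py .5 -.073 .070 11.7
```

```text
[ 0.4156 -0.2736  0.036 ]
[ 0.4216 -0.205   0.036 ]
[ 0.5415 -0.3489  0.036 ]
[ 0.5479 -0.2867  0.036 ]
[ 0.5538 -0.23    0.036 ]
[ 0.5023 -0.0727  0.1617] yaw 11.5 shift [ 2.5  0.2 91.7] rotz -0.004
```

Emit:
step_arm(linear=[[1, 0, 31], [1, 0, 31], [0, 0, 30], [0, 0, 0], [0, 0, 0], [0, 0, 0], [0, 0, 0], [0, 0, 0]], delta_rot=[[0, 0, -0.004], [0, 0, 0], [0, 0, 0], [0, 0, 0], [0, 0, 0], [0, 0, 0], [0, 0, 0], [0, 0, 0]], grip=[50, 50, 50, 50, 20, 20, 20, 20])

```text
time_s: 6.25
tcp_pos: [0.5005, -0.0745, 0.0707]
ee_rot: [[-0.979, -0.203, 0.004], [-0.203, 0.979, -0.002], [-0.004, -0.003, -1.0]]
wrist_force: [1.0, -7.2, 2.4]
gripper_width: 0.362
gripper_force: 30.0
```

```bash
python3 go.py .5 -.073 .070 11.7; python3 -c "
from station import *;s=sense();print(s['gripper_width']*87,s['gripper_force'],s['wrist_force'],s['tcp_pos'],s['ee_rot'].tolist())"
```

```text
[ 0.5005 -0.0745  0.0707] yaw 11.73 shift [0.2 1.5 0.7] rotz 0.001
31.515628490310963 29.99365816824138 [ 0.99562542 -7.1549135   2.40322655] [ 0.50049385 -0.07447406  0.0707154 ] [[-0.9790929460733742, -0.20336802731008982, 0.0042951620881514895], [-0.20337740368135782, 0.9790986378981601, -0.0018678698556884796], [-0.0038255223422376298, -0.0027023571137665247, -0.9999890312622627]]
```

Emit:
step_arm(linear=[[0, 0, -15], [0, 0, -30], [0, 0, -30], [-8, -52, -30], [-8, -52, -30], [-8, -52, -25], [-8, -52, -25], [0, 0, 0], [0, 0, 0], [0, 0, 0]], delta_rot=[[0, 0, 0], [0, 0, 0], [0, 0, 0], [0, 0, 0], [0, 0, 0.05], [0, 0, 0.05], [0, 0, 0.1], [0, 0, 0.1], [0, 0, 0], [0, 0, 0]], grip=[20, 20, 20, 20, 20, 20, 20, 20, 20, 20])

```text
time_s: 7.5
tcp_pos: [0.5642, -0.2722, 0.2535]
ee_rot: [[-0.996, 0.094, -0.0], [0.094, 0.996, 0.0], [0.0, 0.0, -1.0]]
wrist_force: [-0.4, 0.0, -0.1]
gripper_width: 0.361
gripper_force: 30.0
```

Run:
```python
from h import *
import pickle
s=sense();print(s["tcp_pos"],s["gripper_width"]*87,s["gripper_force"],s["wrist_force"])
d=cam("wrist");cv2.imwrite("pics/w3.png",cv2.resize(d["img"][:240],None,fx=1.5,fy=1.5)[...,::-1])
pickle.dump(d,open("w3.pkl","wb"))
L=landmark_of("wrist","spare")
d1,R1=pickle.load(open("w1.pkl","rb"))
if L:print(L[0],tri([ray(d,L[0]["point"]),ray(d1,R1["spare"][0][0]["point"])]),atz(d,L[0]["point"],0))
```

```text
[ 0.5642309  -0.27224577  0.25351588] 31.44172869470424 29.99105708906427 [-0.39622411  0.02926602 -0.13441326]
{'point': [485.9, 85.0], 'score': 0.47} (array([ 0.4616576 , -0.18643953,  0.30379188]), np.float64(0.029482285029493814)) [4.81724751e-01 5.44784944e-02 5.55111512e-17]
```

View pics/w3.png

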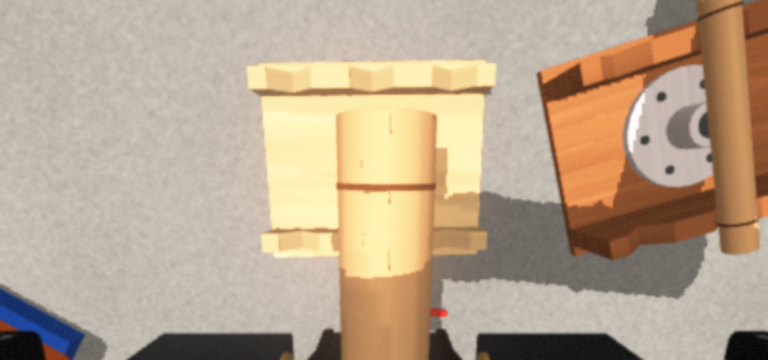

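View: spare square-on, near rail ends at crop (248,77)/(496,75), far rail (262,241)/(487,240); the medium is held firmly in the middle.

Run:
```python
from h import *
import pickle
d=pickle.load(open("w3.pkl","rb"))
f=lambda x,y,z=.045:atz(d,(x/1.5,y/1.5),z)
a,b,c,e=f(248,76),f(496,74),f(262,241),f(487,240)
n,m=(a+b)/2,(c+e)/2
print(np.linalg.norm(a-b),np.linalg.norm(c-e),np.linalg.norm(n-m),n.round(4),m.round(4))
for u in(a-b,c-e,m-n):print(np.degrees(np.arctan2(u[1],u[0])))
for p in[(290,80),(371,80),(449,80),(300,241)]:print(f(*p,.032).round(4))
```

```text
0.19708428342598414 0.19690248302649546 0.1321243434351119 [ 0.4166 -0.2671  0.045 ] [ 0.5483 -0.2783  0.045 ]
-94.95061029327748
-95.13664126503029
-4.847831005107154
[ 0.4113 -0.3349  0.032 ]
[ 0.4176 -0.2684  0.032 ]
[ 0.4236 -0.2043  0.032 ]
[ 0.5443 -0.346   0.032 ]
```

```bash
python3 go.py .4768 -.3385 .11 -4.95
```

```text
[ 0.5644 -0.2721  0.2536] yaw -5.4 shift [ 80.9 -74.4 143.6] rotz -0.008
```

Emit:
step_arm(linear=[[27, -25, 30], [27, -25, 30], [27, -24, 40], [0, 0, 43], [0, 0, 0], [0, 0, 0]], delta_rot=[[0, 0, -0.008], [0, 0, 0], [0, 0, 0], [0, 0, 0], [0, 0, 0], [0, 0, 0]], grip=[20, 20, 20, 20, 20, 20])

```text
time_s: 8.35
tcp_pos: [0.4788, -0.3394, 0.1123]
ee_rot: [[-0.996, 0.086, 0.002], [0.086, 0.996, -0.002], [-0.003, -0.002, -1.0]]
wrist_force: [0.7, 0.5, -1.3]
gripper_width: 0.363
gripper_force: 30.0
```

```bash
python3 go.py .4768 -.3385 .033 -4.95
```

```text
[ 0.4788 -0.3394  0.1123] yaw -4.94 shift [ 2.3  0.8 79.3] rotz 0.0
```

Emit:
step_arm(linear=[[1, 0, 30], [1, 0, 28], [0, 0, 20], [0, 0, 0], [0, 0, 0]], delta_rot=[[0, 0, 0], [0, 0, 0], [0, 0, 0], [0, 0, 0], [0, 0, 0]], grip=[20, 20, 20, 20, 20])

```text
time_s: 8.98
tcp_pos: [0.4768, -0.3392, 0.0345]
ee_rot: [[-0.996, 0.087, 0.003], [0.087, 0.996, -0.001], [-0.003, -0.001, -1.0]]
wrist_force: [0.1, 0.1, -1.6]
gripper_width: 0.358
gripper_force: 30.0
```

Emit:
step_arm(linear=[[0, 0, 0], [0, 0, 0], [0, 0, 0], [0, 0, -40], [0, 0, -50]], delta_rot=[[0, 0, 0], [0, 0, 0], [0, 0, 0], [0, 0, 0], [0, 0, 0]], grip=[50, 50, 50, 50, 50])

```text
time_s: 9.6
tcp_pos: [0.4744, -0.3387, 0.1225]
ee_rot: [[-0.996, 0.088, -0.003], [0.088, 0.996, 0.001], [0.003, 0.001, -1.0]]
wrist_force: [1.4, 0.4, -0.4]
gripper_width: 0.574
gripper_force: 0.0
```

```bash
python3 go.py .4795 -.0101 .16 11.7
```

```text
[ 0.4744 -0.3387  0.1225] yaw -5.06 shift [ 24.  327.8 -37.1] rotz -0.292
```

Emit:
step_arm(linear=[[3, 40, -12], [4, 48, -12], [4, 48, -13], [4, 48, 0], [4, 48, 0], [3, 48, 0], [2, 46, 0], [0, 0, 0], [0, 0, 0], [0, 0, 0]], delta_rot=[[0, 0, 0], [0, 0, 0], [0, 0, 0], [0, 0, 0], [0, 0, 0], [0, 0, 0], [0, 0, 0], [0, 0, -0.146], [0, 0, -0.146], [0, 0, 0]], grip=[40, 40, 40, 40, 40, 40, 40, 40, 40, 40])

```text
time_s: 10.85
tcp_pos: [0.48, -0.012, 0.1597]
ee_rot: [[-0.98, -0.201, 0.0], [-0.201, 0.98, 0.0], [-0.0, 0.0, -1.0]]
wrist_force: [-0.1, 0.3, -0.1]
gripper_width: 0.46
gripper_force: 0.0
```

Emit:
step_arm(linear=[[0, 0, 0]], delta_rot=[[0, 0, 0]], grip=[40])

```text
time_s: 10.98
tcp_pos: [0.48, -0.0122, 0.1596]
ee_rot: [[-0.98, -0.2, 0.0], [-0.2, 0.98, 0.0], [-0.0, 0.0, -1.0]]
wrist_force: [0.5, 0.1, -0.3]
gripper_width: 0.459
gripper_force: 0.0
```

```bash
python3 go.py .4795 -.0115 .066 11.7
```

```text
[ 0.48   -0.0122  0.1596] yaw 11.55 shift [ 0.4  0.8 93.6] rotz -0.003
```

Emit:
step_arm(linear=[[0, 0, 31], [0, 1, 31], [0, 0, 31], [0, 0, 0], [0, 0, 0], [0, 0, 0], [0, 0, 0], [0, 0, 0]], delta_rot=[[0, 0, -0.003], [0, 0, 0], [0, 0, 0], [0, 0, 0], [0, 0, 0], [0, 0, 0], [0, 0, 0], [0, 0, 0]], grip=[40, 40, 40, 40, 15, 15, 15, 15])

```text
time_s: 11.98
tcp_pos: [0.4809, -0.0114, 0.0679]
ee_rot: [[-0.979, -0.206, 0.003], [-0.206, 0.979, -0.0], [-0.003, -0.001, -1.0]]
wrist_force: [0.3, -4.7, 7.0]
gripper_width: 0.265
gripper_force: 30.0
```

```bash
python3 go.py .4825 -.2727 .15 -4.95
```

```text
[ 0.4809 -0.0114  0.0679] yaw 11.87 shift [  51.9 -256.1  -82.1] rotz 0.293
```

Emit:
step_arm(linear=[[0, 0, -15], [0, 0, -35], [0, 0, -32], [10, -50, 0], [10, -52, 0], [11, -52, 0], [11, -52, 0], [10, -50, 0], [0, 0, 0], [0, 0, 0]], delta_rot=[[0, 0, 0], [0, 0, 0], [0, 0, 0], [0, 0, 0], [0, 0, 0], [0, 0, 0], [0, 0, 0], [0, 0, 0], [0, 0, 0.146], [0, 0, 0.147]], grip=[15, 15, 15, 15, 15, 15, 15, 15, 15, 15])

```text
time_s: 13.22
tcp_pos: [0.4808, -0.2726, 0.1478]
ee_rot: [[-0.996, 0.093, -0.001], [0.093, 0.996, 0.001], [0.001, 0.001, -1.0]]
wrist_force: [0.9, 0.2, -0.2]
gripper_width: 0.267
gripper_force: 30.0
```

Emit:
step_arm(linear=[[0, 0, 25], [0, 0, 0]], delta_rot=[[0, 0, 0], [0, 0, 0]], grip=[15, 15])

```text
time_s: 13.48
tcp_pos: [0.4797, -0.2715, 0.1215]
ee_rot: [[-0.996, 0.087, -0.005], [0.087, 0.996, 0.002], [0.005, 0.002, -1.0]]
wrist_force: [-0.0, 0.5, 0.1]
gripper_width: 0.273
gripper_force: 30.0
```

```bash
python3 go.py .4825 -.2727 .031 -4.95
```

```text
[ 0.4797 -0.2715  0.1215] yaw -4.98 shift [-3.3 -1.2 90.5] rotz -0.0
```

Emit:
step_arm(linear=[[-1, -1, 30], [-1, 0, 32], [-1, 0, 27], [0, 0, 0], [0, 0, 0]], delta_rot=[[0, 0, 0], [0, 0, 0], [0, 0, 0], [0, 0, 0], [0, 0, 0]], grip=[15, 15, 15, 15, 15])

```text
time_s: 14.1
tcp_pos: [0.4855, -0.2738, 0.0359]
ee_rot: [[-0.996, 0.085, 0.002], [0.085, 0.996, -0.001], [-0.002, -0.001, -1.0]]
wrist_force: [-0.4, -0.2, -1.0]
gripper_width: 0.267
gripper_force: 30.0
```

Emit:
step_arm(linear=[[0, 0, 0], [0, 0, 0], [0, 0, 0], [0, 0, -40], [0, 0, -50]], delta_rot=[[0, 0, 0], [0, 0, 0], [0, 0, 0], [0, 0, 0], [0, 0, 0]], grip=[40, 40, 40, 40, 40])

```text
time_s: 14.72
tcp_pos: [0.4835, -0.2734, 0.1247]
ee_rot: [[-0.996, 0.086, -0.003], [0.086, 0.996, 0.001], [0.003, 0.0, -1.0]]
wrist_force: [1.5, 1.2, -0.3]
gripper_width: 0.458
gripper_force: 0.0
```

```bash
python3 go.py .468 .0555 .17 11.8
```

```text
[ 0.4835 -0.2734  0.1247] yaw -4.94 shift [ 43.9 326.4 -45. ] rotz -0.292
```

Emit:
step_arm(linear=[[6, 44, -15], [6, 47, -15], [6, 47, -15], [6, 47, 0], [7, 47, 0], [6, 47, 0], [6, 45, 0], [0, 0, 0], [0, 0, 0], [0, 0, 0]], delta_rot=[[0, 0, 0], [0, 0, 0], [0, 0, 0], [0, 0, 0], [0, 0, 0], [0, 0, 0], [0, 0, 0], [0, 0, -0.146], [0, 0, -0.146], [0, 0, 0]], grip=[58, 58, 58, 58, 58, 58, 58, 58, 58, 58])

```text
time_s: 15.98
tcp_pos: [0.4694, 0.053, 0.1697]
ee_rot: [[-0.979, -0.203, 0.0], [-0.203, 0.979, 0.0], [-0.0, 0.0, -1.0]]
wrist_force: [-0.3, 0.3, -0.4]
gripper_width: 0.668
gripper_force: 0.0
```

Emit:
step_arm(linear=[[0, 0, 0]], delta_rot=[[0, 0, 0]], grip=[58])

```text
time_s: 16.1
tcp_pos: [0.4694, 0.0527, 0.1697]
ee_rot: [[-0.979, -0.202, 0.0], [-0.202, 0.979, 0.0], [-0.0, 0.0, -1.0]]
wrist_force: [-0.7, 0.2, 0.8]
gripper_width: 0.664
gripper_force: 0.0
```

```bash
python3 go.py .468 .0537 .075 11.8
```

```text
[0.4694 0.0527 0.1697] yaw 11.66 shift [ 1.2  1.2 94.7] rotz -0.003
```

Emit:
step_arm(linear=[[1, 1, 31], [0, 0, 32], [0, 0, 31], [0, 0, 0], [0, 0, 0], [0, 0, 0], [0, 0, 0], [0, 0, 0]], delta_rot=[[0, 0, -0.003], [0, 0, 0], [0, 0, 0], [0, 0, 0], [0, 0, 0], [0, 0, 0], [0, 0, 0], [0, 0, 0]], grip=[58, 58, 58, 58, 30, 30, 30, 30])

```text
time_s: 17.1
tcp_pos: [0.4692, 0.0536, 0.0768]
ee_rot: [[-0.978, -0.208, 0.002], [-0.208, 0.978, 0.0], [-0.002, -0.0, -1.0]]
wrist_force: [0.4, -3.2, 5.2]
gripper_width: 0.453
gripper_force: 30.0
```

```bash
python3 go.py .4882 -.2069 .15 -4.95
```

```text
[0.4692 0.0536 0.0768] yaw 11.98 shift [  35.3 -258.8  -73.2] rotz 0.295
```

Emit:
step_arm(linear=[[0, 0, -15], [0, 0, -35], [0, 0, -25], [7, -51, 0], [7, -52, 0], [7, -52, 0], [7, -52, 0], [7, -52, 0], [0, 0, 0], [0, 0, 0]], delta_rot=[[0, 0, 0], [0, 0, 0], [0, 0, 0], [0, 0, 0], [0, 0, 0], [0, 0, 0], [0, 0, 0], [0, 0, 0], [0, 0, 0.147], [0, 0, 0.148]], grip=[30, 30, 30, 30, 30, 30, 30, 30, 30, 30])

```text
time_s: 18.35
tcp_pos: [0.4869, -0.2074, 0.1496]
ee_rot: [[-0.996, 0.094, -0.002], [0.094, 0.996, 0.001], [0.002, 0.001, -1.0]]
wrist_force: [0.4, 0.2, -1.6]
gripper_width: 0.45
gripper_force: 30.0
```

Emit:
step_arm(linear=[[0, 0, 25], [0, 0, 0], [0, 0, 0]], delta_rot=[[0, 0, 0], [0, 0, 0], [0, 0, 0]], grip=[30, 30, 30])

```text
time_s: 18.73
tcp_pos: [0.488, -0.2069, 0.1259]
ee_rot: [[-0.996, 0.086, 0.0], [0.086, 0.996, -0.0], [-0.0, -0.0, -1.0]]
wrist_force: [-0.0, 0.1, -1.5]
gripper_width: 0.451
gripper_force: 30.0
```

```bash
python3 go.py .4882 -.2069 .040 -4.95
```

```text
[ 0.488  -0.2069  0.1259] yaw -4.92 shift [-0.2 -0.  85.9] rotz 0.001
```

Emit:
step_arm(linear=[[0, 0, 30], [0, 0, 31], [0, 0, 25], [0, 0, 0], [0, 0, 0]], delta_rot=[[0, 0, 0], [0, 0, 0], [0, 0, 0], [0, 0, 0], [0, 0, 0]], grip=[30, 30, 30, 30, 30])

```text
time_s: 19.35
tcp_pos: [0.4885, -0.2069, 0.0404]
ee_rot: [[-0.996, 0.086, 0.002], [0.086, 0.996, -0.0], [-0.002, 0.0, -1.0]]
wrist_force: [-0.1, 0.4, -2.3]
gripper_width: 0.45
gripper_force: 30.0
```

Emit:
step_arm(linear=[[0, 0, 0], [0, 0, 0], [0, 0, 0], [0, 0, -40], [0, 0, -60], [0, 0, -60]], delta_rot=[[0, 0, 0], [0, 0, 0], [0, 0, 0], [0, 0, 0], [0, 0, 0], [0, 0, 0]], grip=[56, 56, 56, 56, 56, 56])

```text
time_s: 20.1
tcp_pos: [0.4874, -0.2069, 0.2014]
ee_rot: [[-0.996, 0.086, -0.0], [0.086, 0.996, -0.0], [0.0, -0.0, -1.0]]
wrist_force: [1.0, 0.0, -0.7]
gripper_width: 0.643
gripper_force: 0.0
```

```bash
python3 go.py .565 .02 .24 11.7
```

```text
[ 0.4874 -0.2069  0.2014] yaw -4.93 shift [-57.8 232.7 -38.6] rotz -0.29
```

Emit:
step_arm(linear=[[-12, 46, -8], [-12, 47, -8], [-12, 47, -8], [-12, 47, -8], [-10, 46, -7], [0, 0, 0], [0, 0, 0], [0, 0, 0], [0, 0, 0]], delta_rot=[[0, 0, 0], [0, 0, 0], [0, 0, 0], [0, 0, 0], [0, 0, 0], [0, 0, -0.145], [0, 0, -0.145], [0, 0, 0], [0, 0, 0]], grip=[56, 56, 56, 56, 56, 56, 56, 56, 56])

```text
time_s: 21.22
tcp_pos: [0.5655, 0.02, 0.2386]
ee_rot: [[-0.98, -0.2, 0.0], [-0.2, 0.98, 0.0], [-0.0, 0.0, -1.0]]
wrist_force: [-0.4, 0.7, 0.6]
gripper_width: 0.645
gripper_force: 0.0
```

Run:
```python
from h import *
import pickle
s=sense();print(s["tcp_pos"])
d=cam("wrist");cv2.imwrite("pics/w4.png",cv2.resize(d["img"][:240],None,fx=1.5,fy=1.5)[...,::-1])
pickle.dump(d,open("w4.pkl","wb"))
d2,R2=pickle.load(open("w2.pkl","rb"))
for n in["faceplate","spindle_thick","spindle_medium","spindle_slim","blank"]:
    L=landmark_of("wrist",n)
    if L:
        print(n,L[0],len(L))
        if n=="faceplate":print(tri([ray(d,L[0]["point"]),ray(d2,R2[n][0][0]["point"])]),atz(d,L[0]["point"],.012))
```

```text
[0.56546053 0.0200363  0.23861629]
faceplate {'point': [250.4, 101.6], 'score': 0.59} 1
(array([ 0.47909231, -0.00385753,  0.03187896]), np.float64(0.0010222114097933254)) [ 0.47926226 -0.00427344  0.012     ]
spindle_thick {'point': [70.8, 71.3], 'score': 0.63} 1
spindle_slim {'point': [19.4, 58.2], 'score': 0.89} 1
blank {'point': [441.3, 173.7], 'score': 0.72} 1
```

View pics/w4.png

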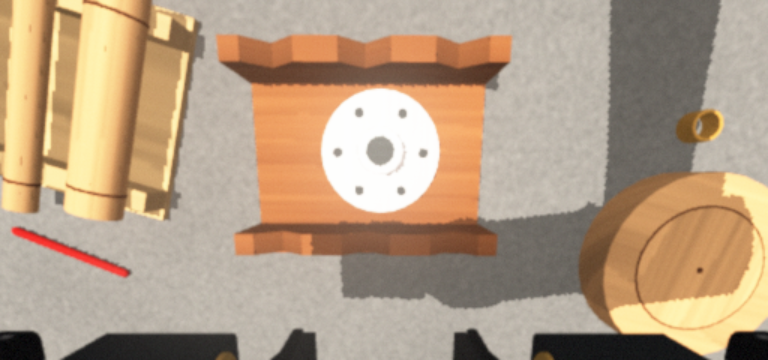

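The view shows all spindles seated in the spare, the faceplate centred at crop (380,152) and the blank's dot at (699,270).

```bash
python3 - <<'E'
from h import *
import pickle
d=pickle.load(open("w4.pkl","rb"))
f=lambda x,y,z:atz(d,(x/1.5,y/1.5),z)
print("holes",f(380.2,152,.022),"disc",f(380.5,151,.022),"bore",f(380,151,.05))
print("r",np.linalg.norm(f(321,151,.022)-f(440,151,.022)))
print("dot",f(699,270,.05))
for a,b in [((218,50),(511,50)),((236,243),(496,243))]:
    A,B=f(*a,.084),f(*b,.084);print((A+B)/2,np.linalg.norm(A-B),np.degrees(np.arctan2(*(A-B)[:2])))
E
python3 go.py .4785 -.0035 .12 11.7
```

```text
holes [ 4.78588412e-01 -2.40316550e-04  2.20000000e-02] disc [ 4.77745650e-01 -1.51131933e-04  2.20000000e-02] bore [ 4.79157992e-01 -5.24709988e-05  5.00000000e-02]
r 0.10087158032183882
dot [0.51896796 0.28265633 0.05      ]
[ 0.41968085 -0.02233128  0.084     ] 0.19627371782134828 168.43077240329671
[0.54722764 0.00330888 0.084     ] 0.19482177447778076 168.44823439869148
[0.5655 0.02   0.2386] yaw 11.64 shift [ 90.   -5.5 118.6] rotz -0.001
```

Emit:
step_arm(linear=[[30, -1, 38], [30, -1, 40], [29, 0, 40], [0, 0, 0], [0, 0, 0], [0, 0, 0]], delta_rot=[[0, 0, 0], [0, 0, 0], [0, 0, 0], [0, 0, 0], [0, 0, 0], [0, 0, 0]], grip=[60, 60, 60, 60, 60, 60])

```text
time_s: 22.28
tcp_pos: [0.4808, 0.0007, 0.1219]
ee_rot: [[-0.979, -0.203, 0.003], [-0.203, 0.979, 0.001], [-0.003, 0.0, -1.0]]
wrist_force: [0.5, 0.7, -0.3]
gripper_width: 0.692
gripper_force: 0.0
```

```bash
python3 go.py .4785 -.0005 .027 11.7
```

```text
[0.4808 0.0007 0.1219] yaw 11.69 shift [ 2.8 -0.8 94.9] rotz -0.0
```

Emit:
step_arm(linear=[[2, -1, 35], [0, 0, 35], [0, 0, 24], [0, 0, 0], [0, 0, 0], [0, 0, 0], [0, 0, 0], [0, 0, 0]], delta_rot=[[0, 0, 0], [0, 0, 0], [0, 0, 0], [0, 0, 0], [0, 0, 0], [0, 0, 0], [0, 0, 0], [0, 0, 0]], grip=[60, 60, 60, 60, 26, 26, 26, 26])

```text
time_s: 23.28
tcp_pos: [0.4776, -0.0011, 0.0274]
ee_rot: [[-0.979, -0.203, 0.002], [-0.203, 0.979, 0.0], [-0.002, -0.0, -1.0]]
wrist_force: [-0.8, -1.4, 3.3]
gripper_width: 0.411
gripper_force: 30.0
```

Emit:
step_arm(linear=[[0, 0, -15], [0, 0, -40], [0, 0, -55], [0, 0, -55], [0, 0, 0]], delta_rot=[[0, 0, 0], [0, 0, 0], [0, 0, 0], [0, 0, 0], [0, 0, 0]], grip=[26, 26, 26, 26, 26])

```text
time_s: 23.9
tcp_pos: [0.4791, -0.0004, 0.195]
ee_rot: [[-0.979, -0.203, 0.009], [-0.202, 0.979, 0.003], [-0.009, 0.001, -1.0]]
wrist_force: [0.7, 0.4, -6.7]
gripper_width: 0.405
gripper_force: 30.0
```

```bash
python3 go.py .58 .22 .24 11.7
```

```text
[ 4.791e-01 -4.000e-04  1.950e-01] yaw 11.68 shift [-143.9  195.5  -43.5] rotz -0.0
```

Emit:
step_arm(linear=[[-31, 32, -13], [-31, 32, -13], [-31, 32, -13], [-32, 33, -13], [-32, 33, -13], [0, 0, 0], [0, 0, 0], [0, 0, 0]], delta_rot=[[0, 0, 0], [0, 0, 0], [0, 0, 0], [0, 0, 0], [0, 0, 0], [0, 0, 0], [0, 0, 0], [0, 0, 0]], grip=[26, 26, 26, 26, 26, 26, 26, 26])

```text
time_s: 24.9
tcp_pos: [0.5968, 0.1882, 0.2546]
ee_rot: [[-0.979, -0.201, -0.004], [-0.201, 0.98, -0.002], [0.004, -0.001, -1.0]]
wrist_force: [0.4, -0.5, -5.1]
gripper_width: 0.403
gripper_force: 30.0
```

Run:
```python
from h import *
import pickle
s=sense();print(s["tcp_pos"],s["gripper_force"])
d=cam("wrist");cv2.imwrite("pics/w5.png",cv2.resize(d["img"][:300],None,fx=1.5,fy=1.5)[...,::-1])
pickle.dump(d,open("w5.pkl","wb"))
```

```text
[0.59679695 0.18816055 0.25462171] 30.000178143382072
```

View pics/w5.png

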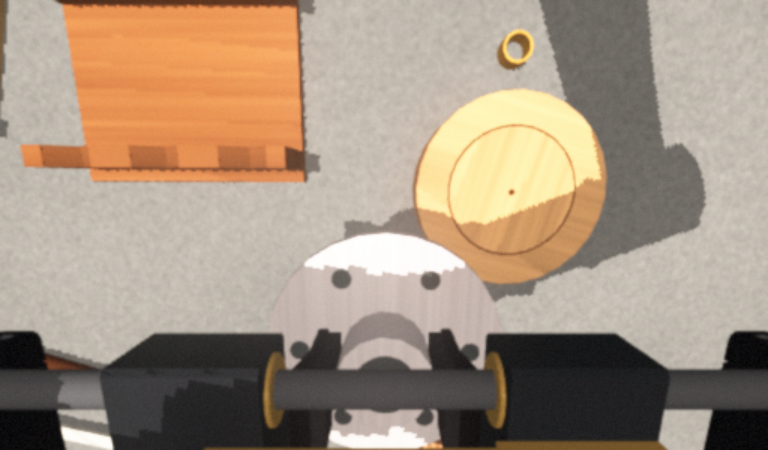

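Dot at crop (512,191), circle spans 448–575; held plate's holes (342,279),(431,280),(302,350),(468,351),(343,415),(424,416) give its offset in the hand.

Run:
```python
from h import *
import pickle
d=pickle.load(open("w5.pkl","rb"));d4=pickle.load(open("w4.pkl","rb"))
print("dot",atz(d,(512/1.5,191.5/1.5),.05),"tri",tri([ray(d,(512/1.5,191.5/1.5)),ray(d4,(699/1.5,270/1.5))]))
c=[atz(d,((448+575)/3,y/1.5),.05) for y in(125,255)];print("circ",sum(c)/2,np.linalg.norm(c[0]-c[1]))
s=sense();z=s["tcp_pos"][2]-.0054
P=np.array([s["ee_rot"].T@(atz(d,(x/1.5,y/1.5),z)-s["tcp_pos"]) for x,y in[(342,279),(431,280),(302,350),(468,351),(343,415),(424,416),(386,233)]])*1e3
print(P.round(1),P[:6].mean(0))
```

```text
dot [0.51837928 0.28255544 0.05      ] tri (array([0.51866539, 0.28236357, 0.05045936]), np.float64(0.0002793288677100583))
circ [0.51923656 0.28236518 0.05      ] 0.10692988069468466
[[ 30.3 -16.4   5.5]
 [ 29.9  19.7   5.5]
 [ -0.6 -34.1   5.4]
 [ -1.   36.3   5.4]
 [-31.5 -17.5   5.3]
 [-32.   18.4   5.3]
 [ 48.9   1.4   5.5]] [-0.81934624  1.0637069   5.39743808]
```

```bash
python3 go.py .518 .281 .14 11.7
```

```text
[0.5971 0.1882 0.2554] yaw 11.62 shift [ 58.5 106.9 115.5] rotz -0.001
```

Emit:
step_arm(linear=[[19, 35, 25], [19, 35, 30], [20, 36, 30], [0, 0, 30], [0, 0, 0], [0, 0, 0], [0, 0, 0]], delta_rot=[[0, 0, 0], [0, 0, 0], [0, 0, 0], [0, 0, 0], [0, 0, 0], [0, 0, 0], [0, 0, 0]], grip=[26, 26, 26, 26, 26, 26, 26])

```text
time_s: 25.82
tcp_pos: [0.521, 0.2814, 0.1434]
ee_rot: [[-0.979, -0.202, 0.003], [-0.202, 0.979, 0.002], [-0.003, 0.002, -1.0]]
wrist_force: [-0.7, -0.9, -7.1]
gripper_width: 0.405
gripper_force: 30.0
```

```bash
python3 go.py .518 .281 .067 11.7
```

```text
[0.521  0.2814 0.1434] yaw 11.63 shift [ 3.3  0.1 76.4] rotz -0.001
```

Emit:
step_arm(linear=[[2, 0, 30], [0, 0, 30], [0, 0, 12], [0, 0, 0], [0, 0, 0], [0, 0, 0]], delta_rot=[[0, 0, 0], [0, 0, 0], [0, 0, 0], [0, 0, 0], [0, 0, 0], [0, 0, 0]], grip=[26, 26, 26, 26, 26, 26])

```text
time_s: 26.58
tcp_pos: [0.5186, 0.2815, 0.071]
ee_rot: [[-0.979, -0.203, 0.002], [-0.203, 0.979, 0.002], [-0.002, 0.001, -1.0]]
wrist_force: [-0.6, 0.4, -6.7]
gripper_width: 0.408
gripper_force: 30.0
```

```bash
python3 go.py .518 .281 .0655 11.7
```

```text
[0.5186 0.2815 0.071 ] yaw 11.69 shift [ 0.7 -0.4  5.5] rotz -0.0
```

Emit:
step_arm(linear=[[0.7, -0.4, 3], [0, 0, 2.5], [0, 0, 0], [0, 0, 0]], delta_rot=[[0, 0, 0], [0, 0, 0], [0, 0, 0], [0, 0, 0]], grip=[26, 26, 26, 26])

```text
time_s: 27.08
tcp_pos: [0.5172, 0.2804, 0.0655]
ee_rot: [[-0.979, -0.203, 0.001], [-0.203, 0.979, 0.0], [-0.001, -0.0, -1.0]]
wrist_force: [-4.5, -1.8, 6.1]
gripper_width: 0.408
gripper_force: 30.0
```

Emit:
step_arm(linear=[[0, 0, 0], [0, 0, 0], [0, 0, 0], [0, 0, -30], [0, 0, -50], [0, 0, -60]], delta_rot=[[0, 0, 0], [0, 0, 0], [0, 0, 0], [0, 0, 0], [0, 0, 0], [0, 0, 0]], grip=[56, 56, 56, 56, 56, 56])

```text
time_s: 27.82
tcp_pos: [0.5169, 0.28, 0.2045]
ee_rot: [[-0.979, -0.202, -0.002], [-0.202, 0.979, -0.002], [0.002, -0.001, -1.0]]
wrist_force: [1.3, 0.5, 0.7]
gripper_width: 0.644
gripper_force: 0.0
```

Emit:
step_arm(linear=[[-45, 0, -25], [-45, 0, -15], [0, 0, 0], [0, 0, 0]], delta_rot=[[0, 0, 0], [0, 0, 0], [0, 0, 0], [0, 0, 0]], grip=[56, 56, 56, 56])

```text
time_s: 28.32
tcp_pos: [0.6047, 0.2982, 0.2428]
ee_rot: [[-0.979, -0.202, -0.002], [-0.202, 0.979, -0.001], [0.002, -0.001, -1.0]]
wrist_force: [0.1, -0.5, -0.4]
gripper_width: 0.647
gripper_force: 0.0
```

Run:
```python
from h import *
import pickle
s=sense();print(s["tcp_pos"],s["gripper_force"])
d=cam("wrist");cv2.imwrite("pics/w6.png",cv2.resize(d["img"][:230,100:412],None,fx=2.5,fy=2.5)[...,::-1])
pickle.dump(d,open("w6.pkl","wb"))
```

```text
[0.60471524 0.29823104 0.24283435] 0.0
```

View pics/w6.png

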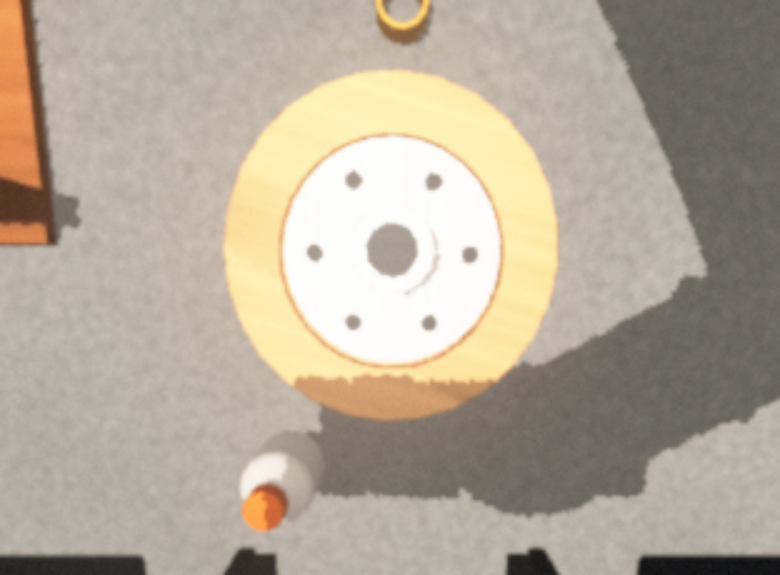

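The plate sits concentric within the pencilled circle (both about column 392, row 250) and the glue bottle stands. Returning the spindles, thick first.

```bash
python3 go.py .4885 -.2069 .15 -4.95
```

```text
[0.6044 0.2982 0.2431] yaw 11.68 shift [ 215.6 -471.1   93.8] rotz 0.29
```

Emit:
step_arm(linear=[[21, -45, 0], [21, -47, 0], [22, -47, 0], [22, -47, 0], [22, -48, 0], [22, -48, 0], [22, -48, 20], [22, -48, 24], [21, -47, 25], [21, -46, 25]], delta_rot=[[0, 0, 0], [0, 0, 0], [0, 0, 0], [0, 0, 0], [0, 0, 0], [0, 0, 0], [0, 0, 0], [0, 0, 0], [0, 0, 0], [0, 0, 0]], grip=[56, 56, 56, 56, 56, 56, 56, 56, 56, 56])

```text
time_s: 29.62
tcp_pos: [0.4876, -0.2073, 0.1497]
ee_rot: [[-0.979, -0.203, 0.001], [-0.203, 0.979, -0.0], [-0.001, -0.0, -1.0]]
wrist_force: [-0.0, 0.4, 0.3]
gripper_width: 0.642
gripper_force: 0.0
```

Emit:
step_arm(linear=[[0, 0, 0], [0, 0, 0], [0, 0, 0], [0, 0, 0]], delta_rot=[[0, 0, 0.145], [0, 0, 0.145], [0, 0, 0], [0, 0, 0]], grip=[56, 56, 56, 56])

```text
time_s: 30.12
tcp_pos: [0.4887, -0.206, 0.1502]
ee_rot: [[-0.997, 0.083, 0.0], [0.083, 0.997, 0.0], [-0.0, 0.0, -1.0]]
wrist_force: [0.7, 0.2, 0.1]
gripper_width: 0.644
gripper_force: 0.0
```

```bash
python3 go.py .4885 -.2069 .038 -4.95
```

```text
[ 0.4887 -0.206   0.1502] yaw -4.78 shift [  0.2  -1.  112.2] rotz 0.003
```

Emit:
step_arm(linear=[[0, -1, 38], [0, 0, 38], [0, 0, 36], [0, 0, 0], [0, 0, 0], [0, 0, 0], [0, 0, 0], [0, 0, 0]], delta_rot=[[0, 0, 0.003], [0, 0, 0], [0, 0, 0], [0, 0, 0], [0, 0, 0], [0, 0, 0], [0, 0, 0], [0, 0, 0]], grip=[56, 56, 56, 56, 30, 30, 30, 30])

```text
time_s: 31.12
tcp_pos: [0.4903, -0.2086, 0.0402]
ee_rot: [[-0.996, 0.088, 0.004], [0.088, 0.996, -0.002], [-0.004, -0.002, -1.0]]
wrist_force: [-1.3, -5.2, 3.6]
gripper_width: 0.454
gripper_force: 30.0
```

```bash
python3 go.py .4692 .0536 .16 11.9
```

```text
[ 0.4903 -0.2086  0.0402] yaw -5.05 shift [  43.6  259.2 -120.4] rotz -0.296
```

Emit:
step_arm(linear=[[0, 0, -15], [0, 0, -50], [0, 0, -55], [7, 50, 0], [7, 52, 0], [7, 52, 0], [7, 52, 0], [7, 53, 0], [7, 0, 0], [0, 0, 0]], delta_rot=[[0, 0, 0], [0, 0, 0], [0, 0, 0], [0, 0, 0], [0, 0, 0], [0, 0, 0], [0, 0, 0], [0, 0, 0], [0, 0, 0], [0, 0, -0.148]], grip=[30, 30, 30, 30, 30, 30, 30, 30, 30, 30])

```text
time_s: 32.38
tcp_pos: [0.4692, 0.0548, 0.1588]
ee_rot: [[-0.998, -0.064, -0.0], [-0.064, 0.998, 0.001], [0.0, 0.001, -1.0]]
wrist_force: [0.1, 0.5, -1.9]
gripper_width: 0.45
gripper_force: 30.0
```

Emit:
step_arm(linear=[[0, 0, 0], [0, 0, 0], [0, 0, 0]], delta_rot=[[0, 0, -0.148], [0, 0, 0], [0, 0, 0]], grip=[30, 30, 30])

```text
time_s: 32.75
tcp_pos: [0.4701, 0.0539, 0.1584]
ee_rot: [[-0.979, -0.203, 0.0], [-0.203, 0.979, 0.0], [-0.0, 0.0, -1.0]]
wrist_force: [0.0, -0.3, -2.0]
gripper_width: 0.449
gripper_force: 30.0
```

```bash
python3 go.py .471 .0535 .079 11.9
```

```text
[0.4701 0.0539 0.1584] yaw 11.69 shift [-0.8 -0.7 79.4] rotz -0.004
```

Emit:
step_arm(linear=[[-0.8, -0.7, 30], [0, 0, 30], [0, 0, 20], [0, 0, 0], [0, 0, 0]], delta_rot=[[0, 0, -0.003], [0, 0, 0], [0, 0, 0], [0, 0, 0], [0, 0, 0]], grip=[30, 30, 30, 30, 30])

```text
time_s: 33.38
tcp_pos: [0.4713, 0.0537, 0.0782]
ee_rot: [[-0.978, -0.207, 0.0], [-0.207, 0.978, 0.0], [-0.0, 0.0, -1.0]]
wrist_force: [0.6, -0.6, -1.5]
gripper_width: 0.453
gripper_force: 30.0
```

Emit:
step_arm(linear=[[0, 0, 0], [0, 0, 0], [0, 0, 0], [0, 0, -40], [0, 0, -50]], delta_rot=[[0, 0, 0], [0, 0, 0], [0, 0, 0], [0, 0, 0], [0, 0, 0]], grip=[56, 56, 56, 56, 56])

```text
time_s: 34.0
tcp_pos: [0.4705, 0.0535, 0.1684]
ee_rot: [[-0.978, -0.208, -0.003], [-0.208, 0.978, -0.001], [0.003, -0.001, -1.0]]
wrist_force: [0.4, 1.2, -0.3]
gripper_width: 0.645
gripper_force: 0.0
```

```bash
python3 go.py .4855 -.2738 .14 -4.95
```

```text
[0.4705 0.0535 0.1684] yaw 12.02 shift [  53.4 -323.2   28.7] rotz 0.296
```

Emit:
step_arm(linear=[[7, -45, 0], [8, -47, 0], [8, -47, 0], [8, -47, 0], [8, -47, 8], [8, -46, 10], [7, -44, 10], [0, 0, 0], [0, 0, 0], [0, 0, 0]], delta_rot=[[0, 0, 0], [0, 0, 0], [0, 0, 0], [0, 0, 0], [0, 0, 0], [0, 0, 0], [0, 0, 0], [0, 0, 0.148], [0, 0, 0.148], [0, 0, 0]], grip=[40, 40, 40, 40, 40, 40, 40, 40, 40, 40])

```text
time_s: 35.25
tcp_pos: [0.4856, -0.2735, 0.14]
ee_rot: [[-0.996, 0.085, -0.0], [0.085, 0.996, 0.0], [0.0, 0.0, -1.0]]
wrist_force: [0.9, -0.6, -0.2]
gripper_width: 0.459
gripper_force: 0.0
```

Emit:
step_arm(linear=[[0, 0, 0], [0, 0, 0]], delta_rot=[[0, 0, 0], [0, 0, 0]], grip=[40, 40])

```text
time_s: 35.5
tcp_pos: [0.4858, -0.2732, 0.1402]
ee_rot: [[-0.996, 0.085, 0.0], [0.085, 0.996, -0.0], [-0.0, -0.0, -1.0]]
wrist_force: [-0.1, 0.4, 0.7]
gripper_width: 0.463
gripper_force: 0.0
```

```bash
python3 go.py .4855 -.2738 .030 -4.95
```

```text
[ 0.4858 -0.2732  0.1402] yaw -4.85 shift [  0.2  -0.6 110.2] rotz 0.002
```

Emit:
step_arm(linear=[[0, -1, 38], [0, 0, 38], [0, 0, 34], [0, 0, 0], [0, 0, 0], [0, 0, 0], [0, 0, 0], [0, 0, 0]], delta_rot=[[0, 0, 0.002], [0, 0, 0], [0, 0, 0], [0, 0, 0], [0, 0, 0], [0, 0, 0], [0, 0, 0], [0, 0, 0]], grip=[40, 40, 40, 40, 15, 15, 15, 15])

```text
time_s: 36.5
tcp_pos: [0.4867, -0.2748, 0.0317]
ee_rot: [[-0.996, 0.087, 0.003], [0.087, 0.996, -0.001], [-0.003, -0.001, -1.0]]
wrist_force: [-0.4, -0.8, 6.4]
gripper_width: 0.264
gripper_force: 30.0
```

```bash
python3 go.py .481 -.0118 .16 11.8
```

```text
[ 0.4867 -0.2748  0.0317] yaw -5.01 shift [  28.3  261.4 -128.7] rotz -0.293
```

Emit:
step_arm(linear=[[0, 0, -20], [0, 0, -50], [0, 0, -58], [5, 50, 0], [5, 53, 0], [5, 53, 0], [6, 53, 0], [6, 52, 0], [0, 0, 0], [0, 0, 0]], delta_rot=[[0, 0, 0], [0, 0, 0], [0, 0, 0], [0, 0, 0], [0, 0, 0], [0, 0, 0], [0, 0, 0], [0, 0, 0], [0, 0, -0.146], [0, 0, -0.147]], grip=[15, 15, 15, 15, 15, 15, 15, 15, 15, 15])

```text
time_s: 37.75
tcp_pos: [0.4811, -0.0109, 0.1579]
ee_rot: [[-0.978, -0.21, -0.001], [-0.21, 0.978, 0.0], [0.001, 0.001, -1.0]]
wrist_force: [-0.6, -0.8, -0.7]
gripper_width: 0.268
gripper_force: 30.0
```

Emit:
step_arm(linear=[[0, 0, 0], [0, 0, 0]], delta_rot=[[0, 0, 0], [0, 0, 0]], grip=[15, 15])

```text
time_s: 38.0
tcp_pos: [0.4814, -0.0121, 0.1579]
ee_rot: [[-0.98, -0.201, -0.0], [-0.201, 0.98, 0.0], [0.0, 0.0, -1.0]]
wrist_force: [0.2, -0.4, -1.1]
gripper_width: 0.266
gripper_force: 30.0
```

```bash
python3 go.py .482 -.0116 .072 11.8
```

```text
[ 0.4814 -0.0121  0.1579] yaw 11.59 shift [-0.7  0.4 85.9] rotz -0.004
```

Emit:
step_arm(linear=[[-0.5, 0.4, 32], [0, 0, 32], [0, 0, 22], [0, 0, 0], [0, 0, 0]], delta_rot=[[0, 0, -0.003], [0, 0, 0], [0, 0, 0], [0, 0, 0], [0, 0, 0]], grip=[15, 15, 15, 15, 15])

```text
time_s: 38.62
tcp_pos: [0.4823, -0.0117, 0.0723]
ee_rot: [[-0.979, -0.205, 0.0], [-0.205, 0.979, 0.0], [-0.0, -0.0, -1.0]]
wrist_force: [0.3, -0.1, -0.1]
gripper_width: 0.27
gripper_force: 30.0
```

Emit:
step_arm(linear=[[0, 0, 0], [0, 0, 0], [0, 0, 0], [0, 0, -40], [0, 0, -50]], delta_rot=[[0, 0, 0], [0, 0, 0], [0, 0, 0], [0, 0, 0], [0, 0, 0]], grip=[38, 38, 38, 38, 38])

```text
time_s: 39.25
tcp_pos: [0.4813, -0.0117, 0.1623]
ee_rot: [[-0.979, -0.206, -0.003], [-0.206, 0.979, -0.001], [0.003, -0.0, -1.0]]
wrist_force: [1.2, 0.3, 0.8]
gripper_width: 0.439
gripper_force: 0.0
```

```bash
python3 go.py .4768 -.3385 .13 -4.95
```

```text
[ 0.4813 -0.0117  0.1623] yaw 11.9 shift [  71.6 -318.8   32.6] rotz 0.294
```

Emit:
step_arm(linear=[[10, -44, 0], [10, -46, 0], [10, -46, 0], [11, -46, 0], [11, -46, 10], [10, -46, 11], [10, -45, 11], [0, 0, 0], [0, 0, 0], [0, 0, 0]], delta_rot=[[0, 0, 0], [0, 0, 0], [0, 0, 0], [0, 0, 0], [0, 0, 0], [0, 0, 0], [0, 0, 0], [0, 0, 0.147], [0, 0, 0.147], [0, 0, 0]], grip=[50, 50, 50, 50, 50, 50, 50, 50, 50, 50])

```text
time_s: 40.5
tcp_pos: [0.4773, -0.3386, 0.1299]
ee_rot: [[-0.996, 0.085, -0.0], [0.085, 0.996, 0.0], [0.0, 0.0, -1.0]]
wrist_force: [0.2, -0.2, -0.5]
gripper_width: 0.574
gripper_force: 0.0
```

Emit:
step_arm(linear=[[0, 0, 0], [0, 0, 0]], delta_rot=[[0, 0, 0], [0, 0, 0]], grip=[50, 50])

```text
time_s: 40.75
tcp_pos: [0.4775, -0.3383, 0.1302]
ee_rot: [[-0.996, 0.085, 0.0], [0.085, 0.996, -0.0], [-0.0, -0.0, -1.0]]
wrist_force: [0.6, 0.4, -0.1]
gripper_width: 0.578
gripper_force: 0.0
```

```bash
python3 go.py .4766 -.339 .032 -4.95
```

```text
[ 0.4775 -0.3383  0.1302] yaw -4.86 shift [ 0.9 -0.8 98.2] rotz 0.002
```

Emit:
step_arm(linear=[[2, -1, 34], [0, 0, 34], [0, 0, 30], [0, 0, 0], [0, 0, 0], [0, 0, 0], [0, 0, 0], [0, 0, 0]], delta_rot=[[0, 0, 0.002], [0, 0, 0], [0, 0, 0], [0, 0, 0], [0, 0, 0], [0, 0, 0], [0, 0, 0], [0, 0, 0]], grip=[50, 50, 50, 50, 20, 20, 20, 20])

```text
time_s: 41.75
tcp_pos: [0.4763, -0.3401, 0.0336]
ee_rot: [[-0.996, 0.087, 0.003], [0.087, 0.996, -0.002], [-0.003, -0.002, -1.0]]
wrist_force: [-0.5, -2.7, 5.5]
gripper_width: 0.359
gripper_force: 30.0
```

```bash
python3 go.py .5005 -.0745 .16 11.75
```

```text
[ 0.4763 -0.3401  0.0336] yaw -5.02 shift [  -1.2  266.5 -126.8] rotz -0.293
```

Emit:
step_arm(linear=[[0, 0, -20], [0, 0, -50], [0, 0, -57], [0, 52, 0], [0, 54, 0], [-1, 54, 0], [-1, 54, 0], [0, 52, 0], [0, 0, 0], [0, 0, 0]], delta_rot=[[0, 0, 0], [0, 0, 0], [0, 0, 0], [0, 0, 0], [0, 0, 0], [0, 0, 0], [0, 0, 0], [0, 0, 0], [0, 0, -0.146], [0, 0, -0.147]], grip=[20, 20, 20, 20, 20, 20, 20, 20, 20, 20])

```text
time_s: 43.0
tcp_pos: [0.5001, -0.0732, 0.1586]
ee_rot: [[-0.978, -0.21, -0.001], [-0.21, 0.978, 0.001], [0.001, 0.001, -1.0]]
wrist_force: [-0.0, -0.2, -0.8]
gripper_width: 0.361
gripper_force: 30.0
```

Emit:
step_arm(linear=[[0, 0, 0], [0, 0, 0]], delta_rot=[[0, 0, 0], [0, 0, 0]], grip=[20, 20])

```text
time_s: 43.25
tcp_pos: [0.5004, -0.0745, 0.1588]
ee_rot: [[-0.98, -0.201, -0.001], [-0.201, 0.98, 0.0], [0.001, 0.0, -1.0]]
wrist_force: [0.4, 0.2, -1.4]
gripper_width: 0.363
gripper_force: 30.0
```

```bash
python3 go.py .5 -.0748 .074 11.75
```

```text
[ 0.5004 -0.0745  0.1588] yaw 11.59 shift [ 0.4 -0.2 84.8] rotz -0.003
```

After placing, raise the arm and back off for a final look.

Emit:
step_arm(linear=[[1, 0, 32], [0, 0, 32], [0, 0, 21], [0, 0, 0], [0, 0, 0]], delta_rot=[[0, 0, -0.003], [0, 0, 0], [0, 0, 0], [0, 0, 0], [0, 0, 0]], grip=[20, 20, 20, 20, 20])

```text
time_s: 43.88
tcp_pos: [0.5, -0.0748, 0.0743]
ee_rot: [[-0.979, -0.205, 0.0], [-0.205, 0.979, 0.0], [-0.0, 0.0, -1.0]]
wrist_force: [-0.1, -0.2, -1.3]
gripper_width: 0.359
gripper_force: 30.0
```

Emit:
step_arm(linear=[[0, 0, 0], [0, 0, 0], [0, 0, 0], [0, 0, -40], [0, 0, -60], [-25, -15, -50], [-25, -15, -50], [-25, -10, -20], [0, 0, 0], [0, 0, 0]], delta_rot=[[0, 0, 0], [0, 0, 0], [0, 0, 0], [0, 0, 0], [0, 0, 0], [0, 0, 0], [0, 0, 0], [0, 0, 0], [0, 0, 0], [0, 0, 0]], grip=[50, 50, 50, 50, 50, 50, 50, 50, 50, 50])

```text
time_s: 45.12
tcp_pos: [0.5802, -0.0982, 0.2927]
ee_rot: [[-0.979, -0.206, -0.003], [-0.206, 0.979, 0.0], [0.003, 0.001, -1.0]]
wrist_force: [-0.1, 0.4, -0.7]
gripper_width: 0.573
gripper_force: 0.0
```

Run:
```python
from h import *
s=sense();print(s["tcp_pos"],s["wrist_force"])
d=cam("wrist");t=cam("side")
cv2.imwrite("pics/fin.png",np.vstack([cv2.resize(d["img"][:230],(640,288)),cv2.resize(t["img"][130:384],(640,310))])[...,::-1])
for n in["thick","slim","medium"]:
    L=landmark_of("wrist","spindle_"+n); z={"thick":.094,"medium":.089,"slim":.083}[n]
    if L:print(n,L[0]["score"],atz(d,L[0]["point"],z).round(4))
```

```text
[ 0.58024448 -0.09820636  0.29268828] [-0.09162855  0.3544236  -0.7043067 ]
slim 0.62 [ 0.4824 -0.0102  0.083 ]
medium 0.68 [ 0.4984 -0.0763  0.089 ]
```

View pics/fin.png

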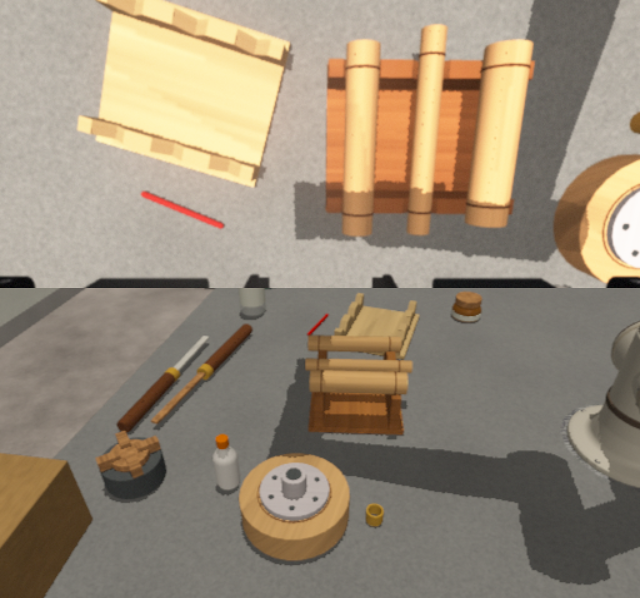

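The final view shows all three spindles back in their own notches: medium at (360,140), slim (427,130), thick (500,135). The plate is hub-up on the blank at (293,490), the glue bottle stands at (227,465), and the arm is clear.

```bash
python3 -c "
from station import *;print(finish_job())"
```

```text
the job is handed in; nothing more can be done
None
```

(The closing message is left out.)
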